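# Complete the gear-unit kit

### The arm

A 7-joint arm with a two-finger parallel gripper is mounted at the origin on a cart in front of the work surface, level with it; the furniture and walls round the work are solid. World frame = base frame: x ahead of the robot, y to its left, z up, the work surface at z = 0. Lengths are in mm, angles in degrees, forces in N, time in s.
With the tool pointing down it reaches from about 375 to 925 mm from the base axis. Payload 3.1 kg.
Tool frame: the origin (TCP) lies at the very end of the fingers, on their centre line; the grasp point (between the pads) lies 19 mm behind it (arm.grasp_offset is the distance from the TCP to the grasp point, in mm); z points along the fingers, y is the line along which they close (so a half turn about z gives the same grasp; the last joint's range is limited). The gripper opens to 85 mm and grips with 20 to 120 N. Pads are 22 mm wide; open, the fingers measure 114 mm over their backs; the gripper's body (76 mm by 85 mm) begins 54 mm behind the grasp point. The pads swing forward as they close: fully open they stand 13 mm farther back than shut.
Start: joints at [-70.119, 21.939, 2.515, 91.553, -1.026, 66.532, -2.859], TCP at [279.659, 586.765, 231.269] pointing down, gripper open.
Joint ranges: [-149.38, 149.38], [-23.57, 123.04], [-84.95, 90], [0, 143.3], [-89.99, 269.99], [3.08, 112.72], [-163.45, 163.45]. Speed limits (degrees/s): [159.86, 159.86, 180, 180, 180, 180, 180].

### API

Orientations are given as a 3x3 rotation matrix whose columns are the frame's x, y, z axes.
In Python, from rig import arm gives the robot as it stands.
- The arm moves only by the shell command python3 -m jog 'ROWS'. ROWS is JSON, a list of rows, each a list of 5 numbers: the finger opening in mm, from 0 to 85.4, then the shift along the tool's x, y, z in mm, then the turn about the tool's z in degrees. A call has 1 to 5 rows; each row shifts and turns the commanded pose from where the row before left it, along the tool's axes as they then stand; what a row does not reach is not made up. A row lasts 1/12 s, in which the tool goes at most 41.7 mm and 7.16 degrees, less where a joint would pass 70% of its speed; a pose out of reach is approached as far as the arm can. A call with a gripper value outside its range is refused whole. The fingers move at their own pace and stop on an object; the grip force is fixed at half the most. Time passes only in rows, so rows that do not move let the fingers close. It gives the time, the measured TCP pose, the force, the opening and the grip force at its end, in the units of the state.
- arm.get_state(): the state, without advancing time (a new reading comes with each control period).
- arm.camera(name): name is "scene" or "top"; returns a dict with "frame" (400x640x3 uint8, red, green, blue), "fx", "fy", "cx", "cy" (pixels), "world_to_cam" (4x4, takes a point from world to camera coordinates). Camera axes: x right, y up, looking along -z (the intrinsics and any distortion apply to the point x, -y, -z); pixel columns grow to the right and rows downward; lengths in mm; the calibration is good to about 2 mm. A picture is of the moment at which its call begins. There is no depth.
- arm.job_done(): hands the job in; it is judged then, once.
The state is a dict: "t": time; "qpos": joint angles; "joint_velocities": joint speeds; "joint_torque": joint torques, N m; "tcp_pos": TCP position; "ee_rot": TCP orientation; "force": force on the tool from outside, world axes, zero at the start; "torque": the same for the moment, N m; "width": finger opening in mm; "grasp_force": force on a finger pad.
Only numpy, scipy, OpenCV 4.12 (cv2) and the standard library are available. Lean on these libraries where they do the work, as an engineer would, in place of code of your own. Each camera call takes 0.05 s, during which the arm holds its last target. There are 200 camera calls.

### The job

Complete the kit in the blue four-bay tray so that it holds exactly one gear housing, one key box, one paste tin and one red threadlocker bottle, each standing upright on the floor of a bay of its own. Take only what is still missing from the grey sloping stands and set each part down gently rather than dropping it; whatever the kit already has stays in its stand. Leave alone the parts already in the blue tray, the rejects in the red tray and the things lying on the bench.

Things in the scene. Friction and masses are not known exactly. Their poses are not given: they have to be found in the camera images.
- kit_tray: blue kit tray, fixed, 295 x 295 mm outside, walls 5 mm thick and 20 mm high, split by one wall each way into four equal bays. Origin: centre of its underside on the bench; x and y along its sides, z up
- bay_0 (a point): centre of the floor of the kit tray's -x, -y bay, 5 mm above the bench; the bay is 140 x 140 mm inside and its walls rise 15 mm above this floor; axes as the tray's
- bay_1 (a point): centre of the floor of the kit tray's -x, +y bay, 5 mm above the bench; the bay is 140 x 140 mm inside and its walls rise 15 mm above this floor; axes as the tray's
- bay_2 (a point): centre of the floor of the kit tray's +x, -y bay, 5 mm above the bench; the bay is 140 x 140 mm inside and its walls rise 15 mm above this floor; axes as the tray's
- bay_3 (a point): centre of the floor of the kit tray's +x, +y bay, 5 mm above the bench; the bay is 140 x 140 mm inside and its walls rise 15 mm above this floor; axes as the tray's
- reject_tray: red reject tray, fixed, 270 x 130 mm, 20 mm high, undivided, holding two rejected parts. Origin: centre of its underside, x along its length
- housing_stand: grey sheet-steel stand, fixed, 100 mm wide, 69 mm high, holding the gear housing. Its deck slopes 25 deg down to its front (-x), ending in a lip 35 mm high square to the deck; the part stands square on the deck against the lip, so its up axis leans about 25 deg to -x. Origin: underside centre; the part's underside centre is at (-8, 0, 38) mm in its frame. The stands change places
- housing_b_centre (a point): the good gear housing, leaning in its stand at the start: cast aluminium, black cap, 84 x 70 x 89 mm (x, y, z), under 0.85 kg. Point: middle of its body, 44.5 mm above its underside. z is its own up axis; its round flange is on the -x side, 47 mm from the point (+x side: 32.5 mm); x and y axes of part and stand agree there. Plain side faces 66 mm apart along y: grasp across them
- housing_a_centre (a point): the other gear housing, same shape and same point as the one in the stand: stands upright either in the blue kit tray (then the kit has this type already) or in the red reject tray (then it is a reject)
- key_box_stand: grey sheet-steel stand, fixed, 100 mm wide, 69 mm high, holding the key box. Its deck slopes 25 deg down to its front (-x), ending in a lip 35 mm high square to the deck; the part stands square on the deck against the lip, so its up axis leans about 25 deg to -x. Origin: underside centre; the part's underside centre is at (-8, 0, 38) mm in its frame. The stands change places
- key_box_b_centre (a point): the good key box, leaning in its stand at the start: small open grey steel tray of shaft keys, 82 x 58 x 24 mm (x, y, z), walls 2 mm. Point: its centre, 12 mm above its underside. z is its own up axis, y runs across its 58 mm width, which is also the stand's y: grasp across that, both fingers outside
- key_box_a_centre (a point): the other key box, same shape and same point as the one in the stand: stands upright either in the blue kit tray (then the kit has this type already) or in the red reject tray (then it is a reject)
- tin_stand: grey sheet-steel stand, fixed, 100 mm wide, 69 mm high, holding the paste tin. Its deck slopes 25 deg down to its front (-x), ending in a lip 35 mm high square to the deck; the part stands square on the deck against the lip, so its up axis leans about 25 deg to -x. Origin: underside centre; the part's underside centre is at (-15, 0, 34) mm in its frame. The stands change places
- tin_b_centre (a point): the good paste tin, leaning in its stand at the start: open round tin of brown paste, grey wall, 66 mm in diameter, 26 mm high. Point: its centre, 13 mm above its underside. z is its own up axis: grasp across the diameter, along the stand's y
- tin_a_centre (a point): the other paste tin, same shape and same point as the one in the stand: stands upright either in the blue kit tray (then the kit has this type already) or in the red reject tray (then it is a reject)
- bottle_kit_centre (a point): round red threadlocker bottle with a long pale nozzle, 147 mm tall, body 32 mm in diameter, always already upright in one bay of the kit tray. Point: on its axis, half-way up
- bottle_spare_centre (a point): a second such bottle, upright on the bench to the right of the stands; a bystander. Same point
- calliper: steel calliper lying flat on the bench, 217 mm long along its y, 73 mm wide, 8 mm thick; a bystander. Origin: centre of its underside
Things that resemble listed ones, but are neither listed nor needed, are in the scene too. What is shaped like the part that bears bottle_kit_centre but green or yellow is not meant.

How it is judged:
By the outcome, as a careful person would: the job done as asked, in the order asked, and still so for the second after the job is handed in, with the robot touching nothing.
It also fails if it takes over 67 s, if anything falls off the work surface, if the arm or the gripper's body presses on something with over 40 N, if the wrist force passes 120 N, or if a joint passes its speed limit or range.

## Working session

There is one attempt and no reset: what is moved stays moved. The work goes in short steps, Python scripts to look and compute and a shell command to move; the robot and the scene stay as the last step left them, time stands still between calls to the robot, and variables do not carry over. Pictures are saved under pics/ and viewed, at most 10 in all, crops included, and the job is handed in when it is done.

```bash
ls; mkdir -p pics
python3 - <<'E'
from rig import arm
import cv2,numpy as np
for n in("scene","top"):
    c=arm.camera(n); cv2.imwrite(f"pics/{n}0.png",c["frame"][:,:,::-1]); print(n,[c[k] for k in("fx","fy","cx","cy")],np.round(c["world_to_cam"],3).tolist(),[k for k in c])
s=arm.get_state();print(s["t"],s["tcp_pos"],s["ee_rot"],s["width"])
E
```

```text
pics
scene [448.3336538188983, 448.3336538188983, 309.28157250835915, 202.97397708009936] [[0.775, -0.632, 0.021, -462.914], [0.451, 0.575, 0.683, -329.498], [-0.443, -0.52, 0.73, -1386.209], [0.0, 0.0, 0.0, 1.0]] ['frame', 'fx', 'fy', 'cx', 'cy', 'world_to_cam']
top [433.646643938078, 433.646643938078, 319.8667830855365, 201.3853412456118] [[-0.019, -1.0, -0.011, 15.174], [0.987, -0.02, 0.157, -574.544], [-0.158, -0.007, 0.987, -1554.79], [0.0, 0.0, 0.0, 1.0]] ['frame', 'fx', 'fy', 'cx', 'cy', 'world_to_cam']
0.1 [279.32735825 585.9800438  230.00617814] [[-9.02715499e-01  4.30237004e-01 -9.20983072e-04]
 [ 4.30237972e-01  9.02712779e-01 -2.21953282e-03]
 [-1.23541963e-04 -2.39984857e-03 -9.99997113e-01]] 85.49555452155555
```

View pics/scene0.png

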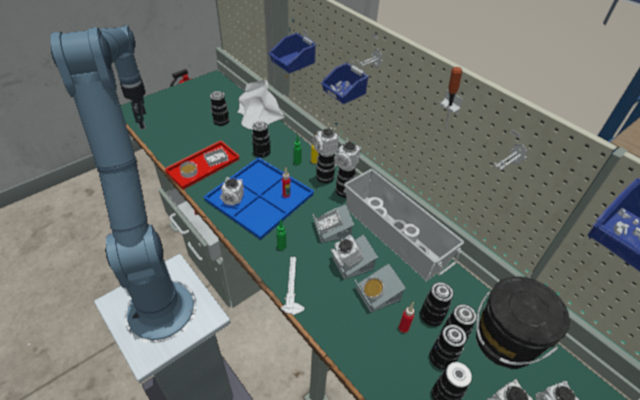

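View pics/top0.png

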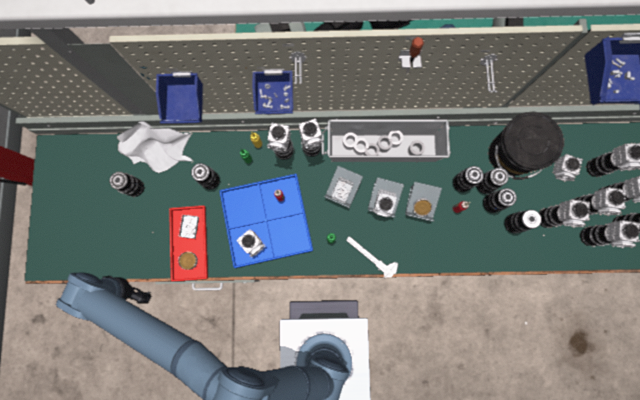

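The scene view shows the blue tray at about (258,197), holding a housing (231,190) and a red bottle (286,183). The red tray holds a tin (189,168) and a key box (215,156), both rejects. So the key box and the tin are missing.

Things that could be mistaken for them, by top-view pixel:
- **Key box:** stand (343,187) or reject (188,227). I choose the stand.
- **Tin:** stand (424,203) or reject (187,261). I choose the stand.
- **Housing:** the one in the stand (385,200) stays where it is.

The free bays are far-left (~(245,197)) and near-right (~(290,238)).

```bash
cat > h.py <<'E'
from rig import arm
import cv2,numpy as np
def cam(n):
    c=arm.camera(n); c["bgr"]=np.ascontiguousarray(c["frame"][:,:,::-1]); return c
def plane(c,u,v,z):
    W=c["world_to_cam"]; R,t=W[:3,:3],W[:3,3]
    d=R.T@np.array([(u-c["cx"])/c["fx"],-(v-c["cy"])/c["fy"],-1]); o=-R.T@t
    return o+d*(z-o[2])/d[2]
def proj(c,p):
    W=c["world_to_cam"]; q=W[:3,:3]@np.asarray(p,float)+W[:3,3]
    return c["cx"]-c["fx"]*q[0]/q[2], c["cy"]+c["fy"]*q[1]/q[2]
def tri(cs,uvs):
    A=np.zeros((3,3));b=np.zeros(3)
    for c,(u,v) in zip(cs,uvs):
        p0,p1=plane(c,u,v,0),plane(c,u,v,100); d=(p1-p0)/np.linalg.norm(p1-p0); P=np.eye(3)-np.outer(d,d); A+=P;b+=P@p0
    return np.linalg.solve(A,b)
E
python3 - <<'E'
from h import *
t=cam("top");s=cam("scene")
a=cv2.resize(t["bgr"][160:225,320:450],None,fx=6,fy=6,interpolation=cv2.INTER_CUBIC);cv2.imwrite("pics/a.png",a)
b=cv2.resize(s["bgr"][200:310,305:415],None,fx=5.4,fy=5.4,interpolation=cv2.INTER_CUBIC);cv2.imwrite("pics/b.png",b)
for c,n in((t,"top"),(s,"scene")):
    H=cv2.cvtColor(c["bgr"],cv2.COLOR_BGR2HSV)
    m=cv2.inRange(H,(100,140,60),(125,255,255)); m=cv2.morphologyEx(m,cv2.MORPH_CLOSE,np.ones((9,9)))
    k=max([x for x in cv2.findContours(m,0,1)[0] if cv2.boundingRect(x)[1]>130],key=cv2.contourArea)
    pts=np.array([plane(c,*p[0],20)[:2] for p in cv2.convexHull(k)],np.float32)
    print(n,cv2.minAreaRect(pts), cv2.approxPolyDP(cv2.convexHull(k),6,True)[:,0].tolist())
    m=cv2.inRange(H,(8,90,60),(22,255,255))
    for x in cv2.findContours(m,0,1)[0]:
        if cv2.contourArea(x)>60: 
            r=cv2.minEnclosingCircle(x);M=cv2.moments(x);print("brown",M["m10"]/M["m00"],M["m01"]/M["m00"],cv2.contourArea(x),np.round(plane(c,M["m10"]/M["m00"],M["m01"]/M["m00"],55)))
E
```

```text
top ((513.7675170898438, 209.01258850097656), (300.61981201171875, 299.97271728515625), 11.33785629272461) [[296, 174], [312, 250], [234, 267], [219, 191]]
brown 145.26419753086418 279.8666666666667 67.5 [302. 634.  55.]
brown 269.7112676056338 277.38028169014086 142.0 [302. 188.  55.]
brown 514.2347266881029 272.70203644158624 311.0 [ 302. -683.   55.]
brown 186.95333333333332 260.24 200.0 [368. 487.  55.]
brown 422.4481707317073 207.1128048780488 164.0 [ 544. -370.   55.]
scene ((515.6580200195312, 204.16624450683594), (313.1136169433594, 315.4925231933594), 11.051919937133789) [[256, 157], [313, 190], [261, 239], [203, 196]]
brown 498.9220272904483 346.44249512670564 85.5 [ 687. -737.   55.]
brown 324.48604427333976 356.5239011870388 519.5 [ 283. -451.   55.]
brown 372.8222222222222 287.28735632183907 217.5 [ 545. -375.   55.]
brown 187.68115942028984 168.20289855072463 69.0 [361. 461.  55.]
brown 209.39927577663425 223.3651610444063 874.5 [282. 164.  55.]
brown 454.8147268408551 78.96437054631829 210.5 [1719.  233.   55.]
```

View pics/a.png

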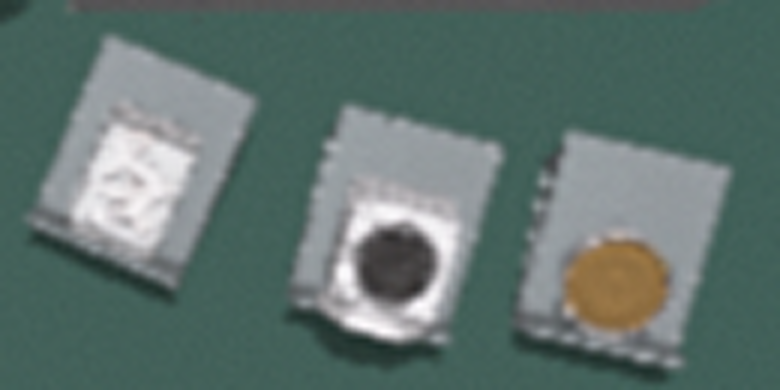

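View pics/b.png

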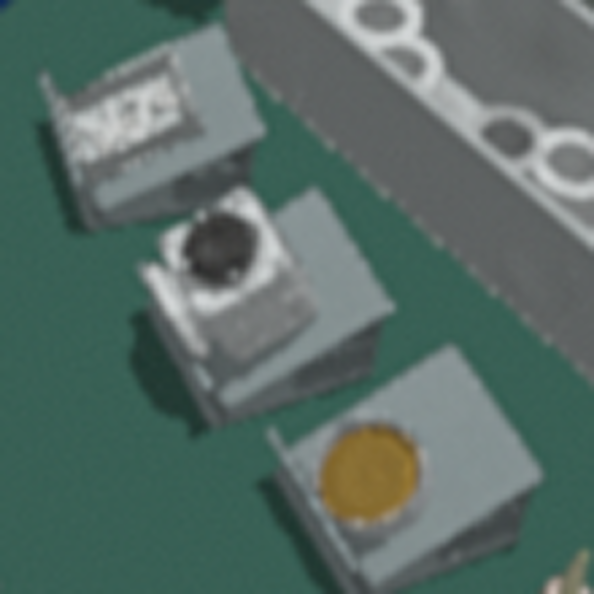

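Crops: key box at top (341.6,191), in the stand with back corners (337.8,166.2) and (362.8,176.7). Tin at top (422.5,207), in the stand with back corners (414.7,182) and (442,188.3). Both hold the good parts, so the choice stands.

Run:
```python
from h import *
t=cam("top");s=cam("scene")
T=lambda x,y:(320+(x+.5)/6-.5,160+(y+.5)/6-.5); S=lambda x,y:(305+(x+.5)/5.4-.5,200+(y+.5)/5.4-.5)
R=lambda a:np.array([[np.cos(a),-np.sin(a),0],[np.sin(a),np.cos(a),0],[0,0,1]])
for n,tl,tr,sl,sr,off,h in(("key",(107,37),(257,100),(222,25),(265,130),(-8,0,38),12),("tin",(568,132),(732,170),(453,347),(542,475),(-15,0,34),13)):
    L,Rr=plane(t,*T(*tl),69),plane(t,*T(*tr),69)
    L2,R2=plane(s,*S(*sl),69),plane(s,*S(*sr),69)
    for l,r in((L,Rr),(L2,R2)):
        y=l-r; print(n,"edge",l.round(),r.round(),"len",np.linalg.norm(y).round(1),"yaw",np.degrees(np.arctan2(-y[0],y[1])).round(1))
    print(tri([t,s],[T(*tl),S(*sl)]).round(),tri([t,s],[T(*tr),S(*sr)]).round())
# part tops: tin paste centroid / key box centre
print("tin",tri([t,s],[(422.45,207.1),(372.8,287.3)]))
print("key top at z55",plane(t,*T(138,188),60), plane(s,*S(128,115),60), tri([t,s],[T(138,188),S(128,115)]))
# tin stand side edges
for p,q in(((732,170),(688,345)),((568,132),(525,310)),((257,100),(185,265)),((107,37),(42,205))):
    a,b=plane(t,*T(*p),69),plane(t,*T(*q),38); d=a-b; print("side yaw",np.degrees(np.arctan2(d[1],d[0])).round(1),np.linalg.norm(d).round())
```

```text
key edge [703. -63.  69.] [ 661. -154.   69.] len 99.6 yaw -24.6
key edge [707. -71.  69.] [ 667. -156.   69.] len 94.1 yaw -25.4
[707. -66.  63.] [ 663. -155.   70.]
tin edge [ 637. -342.   69.] [ 612. -441.   69.] len 101.4 yaw -14.6
tin edge [ 639. -349.   69.] [ 614. -443.   69.] len 96.7 yaw -14.6
[ 641. -345.   63.] [ 613. -442.   69.]
tin [ 546.34596568 -372.34672282   49.95191971]
key top at z55 [609.60735146 -80.28958192  60.        ] [611.319158   -86.29140442  60.        ] [612.63726187 -81.77881355  54.27128245]
side yaw -13.7 110.0
side yaw -13.7 112.0
side yaw -25.1 111.0
side yaw -23.0 111.0
```

The key stand's yaw is about -25°, which the tool already matches. The key box centre is about (618,-81,49) and the tin about (548,-373,46) at yaw -14.5°. I'll go above the key box first.

```bash
python3 -m jog '[[85,-30,-23,0,0],[85,-30,-23,0,0],[85,-30,-23,0,0],[85,-30,-23,0,0],[85,-30,-23,0,0]]'
python3 -m jog '[[85,-30,-23,0,0],[85,-30,-23,0,0],[85,-30,-23,0,0],[85,-30,-23,0,0],[85,-30,-23,0,0]]'
python3 -m jog '[[85,-30,-23,0,0],[85,-30,-23,0,0],[85,-30,-23,0,0],[85,-30,-23,0,0],[85,-30,-23,0,0]]'
python3 -m jog '[[85,-30,-23,0,0],[85,-30,-23,0,0],[85,-30,-23,0,0],[85,-30,-23,0,0],[85,0,0,0,0]]'
python3 -c "
from rig import arm;import numpy as np
s=arm.get_state();print(s['qpos'],s['ee_rot'])"
```

```text
t: 0.72
tcp_pos: [366.2, 416.8, 231.3]
ee_rot: [[-0.903, 0.43, 0.0], [0.43, 0.903, 0.0], [-0.0, 0.0, -1.0]]
force: [0.9, 0.0, -0.4]
width: 85.0
grasp_force: 0.0
t: 1.13
tcp_pos: [452.1, 248.3, 231.5]
ee_rot: [[-0.903, 0.43, 0.0], [0.43, 0.903, 0.001], [-0.0, 0.001, -1.0]]
force: [0.2, -0.8, 0.8]
width: 84.8
grasp_force: 0.0
t: 1.55
tcp_pos: [538.0, 80.0, 231.6]
ee_rot: [[-0.903, 0.43, 0.001], [0.43, 0.903, 0.0], [-0.0, 0.001, -1.0]]
force: [0.8, -0.6, 0.5]
width: 84.9
grasp_force: 0.0
t: 1.97
tcp_pos: [608.0, -64.2, 232.0]
ee_rot: [[-0.897, 0.442, 0.003], [0.441, 0.897, -0.008], [-0.006, -0.005, -1.0]]
force: [-0.3, -2.2, 1.8]
width: 85.1
grasp_force: 0.0
[-20.78214223  18.86029265  27.84649292  98.34694417  -9.13583061
  64.89196114  73.4474276 ] [[-0.89724471  0.44152106  0.0033301 ]
 [ 0.44148756  0.89723453 -0.00767698]
 [-0.00637743 -0.00541793 -0.99996499]]
```

```bash
python3 -m jog '[[85,-10,-7,20,0],[85,-10,-7,20,0],[85,0,0,20,0],[85,0,0,20,0],[85,0,0,0,0]]'
python3 -m jog '[[85,0,0,20,0],[85,0,0,0,0]]'
python3 - <<'E'
from h import *
t=cam("top");s=cam("scene")
a=cv2.resize(t["bgr"][150:215,315:385],None,fx=6,fy=6,interpolation=cv2.INTER_CUBIC)
b=cv2.resize(s["bgr"][170:260,290:365],None,fx=5,fy=5,interpolation=cv2.INTER_CUBIC)
o=np.zeros((450,800,3),np.uint8);o[:390,:420]=a;o[:450,422:797]=b;cv2.imwrite("pics/c.png",o)
E
```

```text
t: 2.38
tcp_pos: [614.5, -73.6, 146.5]
ee_rot: [[-0.903, 0.43, -0.009], [0.43, 0.903, 0.0], [0.008, -0.004, -1.0]]
force: [-1.1, -0.0, -0.4]
width: 85.0
grasp_force: 0.0
t: 2.55
tcp_pos: [616.2, -73.3, 129.0]
ee_rot: [[-0.903, 0.43, -0.005], [0.43, 0.903, 0.0], [0.005, -0.002, -1.0]]
force: [-1.0, 0.8, -1.5]
width: 85.3
grasp_force: 0.0
```

View pics/c.png

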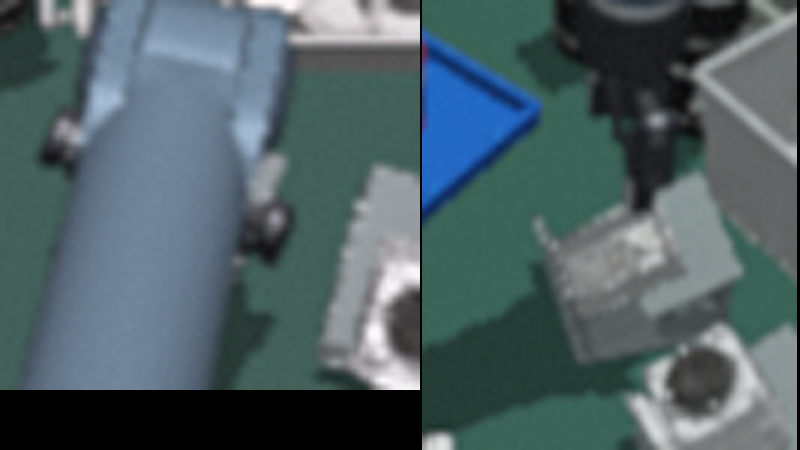

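The gripper hangs over the key box, with its fingers at about (640,180) in the right panel and the box at (610,260). The line is good; I'll descend with a small lateral correction.

```bash
python3 -m jog '[[85,-3,-6,20,0],[85,0,0,20,0],[85,0,0,15,0],[85,0,0,10,0],[85,0,0,10,0]]'
python3 -m jog '[[85,0,0,5,0],[85,0,0,5,0],[85,0,0,0,0]]'
python3 - <<'E'
from h import *
s=cam("scene")
b=cv2.resize(s["bgr"][170:260,290:365],None,fx=6,fy=6,interpolation=cv2.INTER_CUBIC)
cv2.imwrite("pics/d.png",b)
E
```

```text
t: 3.07
tcp_pos: [619.4, -80.7, 57.0]
ee_rot: [[-0.903, 0.43, 0.002], [0.43, 0.903, 0.0], [-0.002, 0.001, -1.0]]
force: [-0.2, -0.5, 0.2]
width: 84.9
grasp_force: 0.0
t: 3.32
tcp_pos: [618.2, -80.7, 46.0]
ee_rot: [[-0.903, 0.43, -0.001], [0.43, 0.903, 0.0], [0.001, -0.0, -1.0]]
force: [0.0, 0.1, 0.2]
width: 85.1
grasp_force: 0.0
```

View pics/d.png

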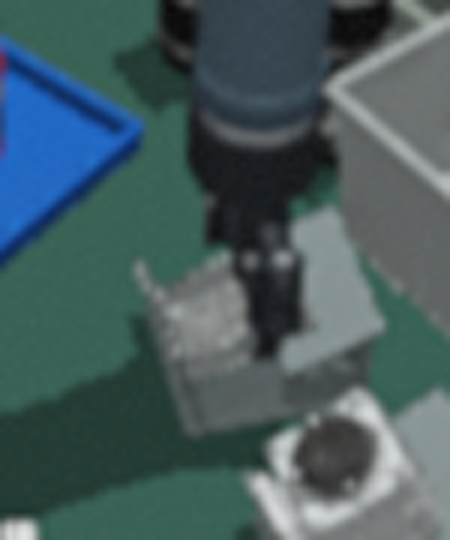

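The near finger sits outside the box's right wall at (270,350) in the crop, slightly uphill of the middle. I'll shift 3 mm downhill and 2 mm deeper, then close.

```bash
python3 -m jog '[[85,3,0,2,0],[70,0,0,0,0],[60,0,0,0,0],[50,0,0,0,0],[40,0,0,0,0]]'
python3 -m jog '[[40,0,0,0,0],[40,0,0,0,0],[40,0,0,0,0]]'
```

```text
t: 3.78
tcp_pos: [616.5, -79.6, 45.4]
ee_rot: [[-0.903, 0.43, 0.002], [0.43, 0.903, 0.0], [-0.001, 0.001, -1.0]]
force: [-1.1, 0.8, 5.1]
width: 57.2
grasp_force: 65.4
t: 4.03
tcp_pos: [616.4, -79.6, 45.4]
ee_rot: [[-0.903, 0.43, 0.001], [0.43, 0.903, 0.0], [-0.001, 0.001, -1.0]]
force: [-1.6, 1.5, 6.3]
width: 56.8
grasp_force: 65.4
```

```bash
python3 -m jog '[[40,0,0,-10,0],[40,0,0,-20,0],[40,0,0,-30,0],[40,0,0,-30,0],[40,0,0,-30,0]]'
python3 -m jog '[[40,15,7,-20,0],[40,25,13,0,0],[40,25,13,0,0],[40,25,13,0,0],[40,25,13,0,0]]'
python3 -m jog '[[40,30,15,0,0],[40,30,15,0,0],[40,25,12,0,0],[40,20,9,0,0],[40,10,4,0,0]]'
python3 -m jog '[[40,0,0,0,-7],[40,0,0,0,-7],[40,0,0,0,-7],[40,0,0,0,-7],[40,0,0,0,-7]]'
python3 -m jog '[[40,0,0,20,0],[40,0,0,20,0],[40,0,0,20,0],[40,0,0,0,0]]'
python3 - <<'E'
from h import *
s=cam("scene");t=cam("top")
a=cv2.resize(t["bgr"][160:280,210:320],None,fx=4,fy=4,interpolation=cv2.INTER_CUBIC)
b=cv2.resize(s["bgr"][140:250,190:320],None,fx=4.6,fy=4.6,interpolation=cv2.INTER_CUBIC)[:, :]
o=np.zeros((506,800,3),np.uint8);o[:480,:270]=a[:,170:440];o[:,272:272+528]=b[:,:528];cv2.imwrite("pics/e.png",o)
# refined bay centre check
E
```

```text
t: 4.45
tcp_pos: [614.7, -79.7, 165.0]
ee_rot: [[-0.903, 0.431, -0.002], [0.431, 0.903, -0.0], [0.001, -0.001, -1.0]]
force: [0.5, 0.9, -1.0]
width: 56.9
grasp_force: 64.8
t: 4.87
tcp_pos: [535.9, 23.7, 184.4]
ee_rot: [[-0.902, 0.431, -0.0], [0.431, 0.902, 0.0], [0.0, -0.0, -1.0]]
force: [-0.3, 0.9, -0.7]
width: 57.3
grasp_force: 64.8
t: 5.28
tcp_pos: [454.2, 125.0, 183.9]
ee_rot: [[-0.905, 0.426, -0.002], [0.426, 0.905, 0.001], [0.002, 0.0, -1.0]]
force: [-0.4, 0.2, -1.5]
width: 57.5
grasp_force: 64.8
t: 5.7
tcp_pos: [456.6, 121.9, 184.2]
ee_rot: [[-0.985, -0.171, -0.0], [-0.171, 0.985, -0.0], [0.0, -0.0, -1.0]]
force: [0.8, -0.8, -2.2]
width: 57.4
grasp_force: 64.8
t: 6.03
tcp_pos: [453.3, 120.7, 120.8]
ee_rot: [[-0.986, -0.165, -0.008], [-0.165, 0.986, -0.004], [0.008, -0.002, -1.0]]
force: [-0.4, -0.6, -0.9]
width: 57.2
grasp_force: 64.7
```

View pics/e.png

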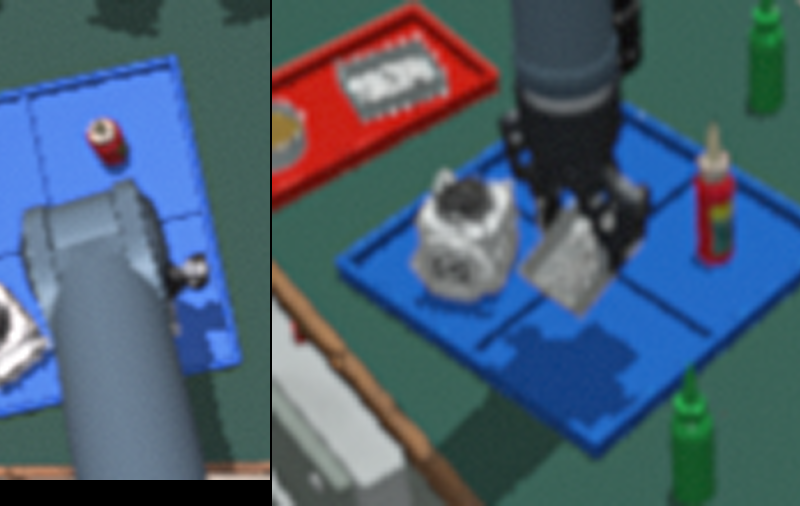

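The box is held and tilted over the near-right bay, clear of the housing and the bottle. I'll lower to just above contact, then press gently so it swings flat.

```bash
python3 -m jog '[[40,0,0,25,0],[40,0,0,25,0],[40,0,0,20,0],[40,0,0,12,0],[40,0,0,4,0]]'
python3 -m jog '[[40,0,0,2,0],[40,0,0,2,0],[40,0,0,2,0],[40,0,0,2,0]]'
python3 -m jog '[[40,0,0,2,0],[40,0,0,2,0],[40,0,0,0,0]]'
```

```text
t: 6.55
tcp_pos: [456.8, 122.2, 37.8]
ee_rot: [[-0.986, -0.166, -0.001], [-0.166, 0.986, -0.001], [0.001, -0.0, -1.0]]
force: [0.6, 0.2, -0.4]
width: 57.3
grasp_force: 64.8
t: 6.88
tcp_pos: [458.3, 122.7, 31.3]
ee_rot: [[-0.986, -0.165, 0.002], [-0.165, 0.986, 0.001], [-0.003, 0.001, -1.0]]
force: [0.2, 0.5, -0.6]
width: 56.9
grasp_force: 64.8
t: 7.13
tcp_pos: [459.4, 122.9, 28.4]
ee_rot: [[-0.986, -0.165, 0.003], [-0.165, 0.986, 0.002], [-0.003, 0.001, -1.0]]
force: [0.4, -0.5, 12.0]
width: 57.5
grasp_force: 66.4
```

```bash
python3 -m jog '[[40,0,0,2,0],[40,0,0,2,0],[40,0,0,0,0]]'
python3 -m jog '[[40,0,0,2,0],[40,0,0,2,0],[40,0,0,0,0]]'
python3 -m jog '[[40,0,0,2,0],[40,0,0,0,0]]'
```

```text
t: 7.38
tcp_pos: [462.5, 123.4, 25.7]
ee_rot: [[-0.986, -0.165, 0.009], [-0.165, 0.986, 0.003], [-0.009, 0.002, -1.0]]
force: [1.1, 0.2, 14.1]
width: 56.8
grasp_force: 67.7
t: 7.63
tcp_pos: [465.2, 123.9, 22.8]
ee_rot: [[-0.986, -0.165, 0.014], [-0.165, 0.986, 0.004], [-0.015, 0.002, -1.0]]
force: [2.7, -0.7, 16.2]
width: 57.5
grasp_force: 69.1
t: 7.8
tcp_pos: [466.4, 124.1, 21.2]
ee_rot: [[-0.986, -0.165, 0.017], [-0.165, 0.986, 0.005], [-0.017, 0.002, -1.0]]
force: [4.3, -0.9, 16.4]
width: 57.0
grasp_force: 69.7
```

```bash
python3 -m jog '[[40,0,0,2,0],[40,0,0,2,0],[40,0,0,0,0]]'
python3 -m jog '[[40,0,0,2,0],[40,0,0,0,0]]'
python3 -m jog '[[40,0,0,2,0],[40,0,0,0,0]]'
```

```text
t: 8.05
tcp_pos: [468.9, 124.6, 17.9]
ee_rot: [[-0.986, -0.165, 0.021], [-0.165, 0.986, 0.006], [-0.022, 0.002, -1.0]]
force: [6.8, -0.6, 15.5]
width: 57.0
grasp_force: 70.8
t: 8.22
tcp_pos: [469.8, 124.7, 16.2]
ee_rot: [[-0.986, -0.165, 0.023], [-0.164, 0.986, 0.006], [-0.024, 0.002, -1.0]]
force: [7.6, -1.1, 15.8]
width: 57.3
grasp_force: 71.4
t: 8.38
tcp_pos: [470.7, 124.9, 14.5]
ee_rot: [[-0.986, -0.164, 0.025], [-0.164, 0.986, 0.007], [-0.026, 0.002, -1.0]]
force: [8.8, -0.4, 15.3]
width: 57.3
grasp_force: 72.0
```

Run:
```python
from h import *
s=cam("scene")
b=cv2.resize(s["bgr"][170:240,240:320],None,fx=8,fy=8,interpolation=cv2.INTER_CUBIC);cv2.imwrite("pics/f.png",b)
```

```text
(no output)
```

View pics/f.png

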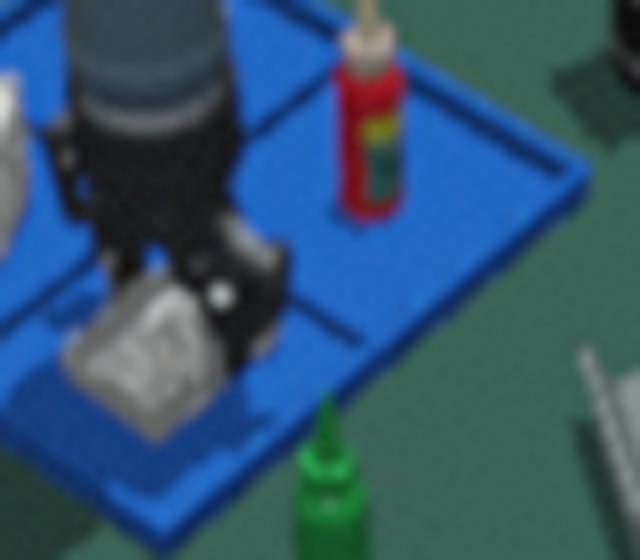

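The box rests in the near-right bay at about (150,360), still slightly tilted. I'll press a little more.

```bash
python3 -m jog '[[40,0,0,2,0],[40,0,0,0,0]]'
python3 -m jog '[[40,0,0,2,0],[40,0,0,0,0]]'
python3 -m jog '[[40,0,0,1,0],[40,0,0,0,0]]'
```

```text
t: 8.6
tcp_pos: [471.4, 125.1, 12.8]
ee_rot: [[-0.986, -0.164, 0.026], [-0.164, 0.986, 0.007], [-0.027, 0.003, -1.0]]
force: [9.3, 0.0, 16.6]
width: 57.4
grasp_force: 72.6
t: 8.77
tcp_pos: [471.3, 125.3, 10.7]
ee_rot: [[-0.986, -0.164, 0.026], [-0.164, 0.986, 0.007], [-0.027, 0.003, -1.0]]
force: [9.2, 1.0, 16.8]
width: 57.3
grasp_force: 73.3
t: 8.93
tcp_pos: [471.5, 125.4, 10.0]
ee_rot: [[-0.986, -0.164, 0.026], [-0.164, 0.986, 0.007], [-0.027, 0.003, -1.0]]
force: [8.7, 0.4, 18.7]
width: 57.0
grasp_force: 73.8
```

```bash
python3 -m jog '[[40,0,0,1,0],[40,0,0,0,0]]'
python3 -m jog '[[40,0,0,2,0],[40,0,0,0,0]]'
```

```text
t: 9.1
tcp_pos: [471.7, 125.4, 9.8]
ee_rot: [[-0.986, -0.164, 0.026], [-0.164, 0.986, 0.008], [-0.027, 0.003, -1.0]]
force: [7.0, 0.1, 24.2]
width: 57.1
grasp_force: 74.7
t: 9.27
tcp_pos: [471.6, 125.4, 9.7]
ee_rot: [[-0.986, -0.164, 0.024], [-0.164, 0.986, 0.008], [-0.025, 0.004, -1.0]]
force: [0.4, -1.4, 42.1]
width: 57.5
grasp_force: 76.8
```

The force is rising at constant height, so the box has bottomed out flat. Release and rise.

```bash
python3 -m jog '[[40,0,0,-3,0],[40,0,0,0,0],[62,0,0,0,0],[66,0,0,0,0],[70,0,0,0,0]]'
python3 -m jog '[[70,0,0,0,0],[70,0,0,-10,0],[70,0,0,-30,0],[70,0,0,-40,0],[70,0,0,-40,0]]'
python3 -m jog '[[70,0,0,-40,0],[70,0,0,-30,0],[70,0,0,0,0]]'
python3 - <<'E'
from h import *
s=cam("scene")
b=cv2.resize(s["bgr"][140:245,200:320],None,fx=6,fy=5.7,interpolation=cv2.INTER_CUBIC);cv2.imwrite("pics/g.png",b)
print(arm.get_state()["qpos"].round(1))
E
```

```text
t: 9.68
tcp_pos: [456.7, 122.2, 3.3]
ee_rot: [[-0.986, -0.165, -0.0], [-0.165, 0.986, 0.0], [0.0, 0.0, -1.0]]
force: [-0.3, 0.4, 0.5]
width: 69.7
grasp_force: 0.0
t: 10.1
tcp_pos: [455.1, 121.4, 123.6]
ee_rot: [[-0.986, -0.165, -0.004], [-0.165, 0.986, -0.002], [0.004, -0.002, -1.0]]
force: [0.4, 0.5, 0.6]
width: 70.0
grasp_force: 0.0
t: 10.35
tcp_pos: [461.7, 123.7, 200.5]
ee_rot: [[-0.986, -0.165, 0.012], [-0.165, 0.986, 0.006], [-0.013, 0.004, -1.0]]
force: [0.7, 0.6, -0.0]
width: 69.8
grasp_force: 0.0
[-38.7   4.5  19.6 118.   -1.9  57.3  81.4]
```

View pics/g.png

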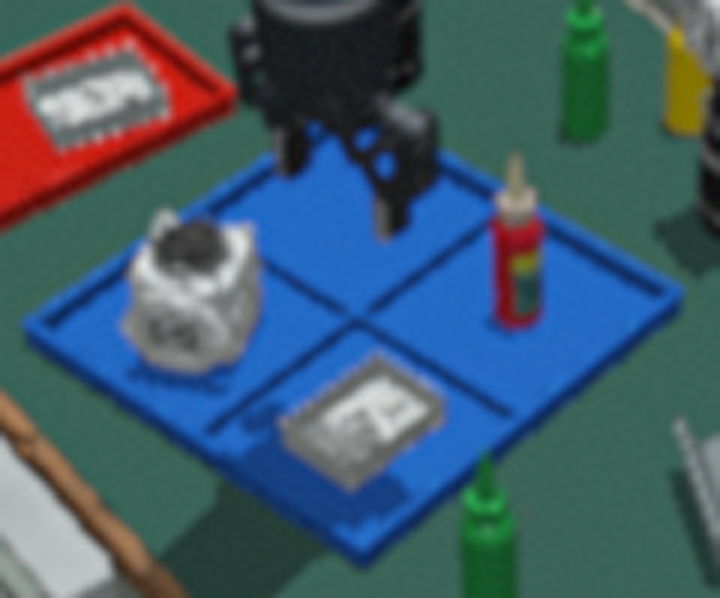

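The key box stands flat in the near-right bay at about (360,420) in the crop, with the other parts untouched. Now the tin.

```bash
python3 -m jog '[[70,0,-15,0,6],[70,0,0,0,6],[70,0,0,0,6],[70,0,0,0,6],[85,0,0,0,0]]'
python3 - <<'E'
from h import *
s=arm.get_state();R=s["ee_rot"];p=s["tcp_pos"];print(p,R.round(3).tolist(),R.T@(np.array([545,-372,p[2]])-p))
E
```

```text
t: 10.82
tcp_pos: [457.9, 106.8, 191.6]
ee_rot: [[-0.968, 0.252, -0.004], [0.252, 0.968, -0.002], [0.003, -0.003, -1.0]]
force: [-0.4, 0.3, 0.2]
width: 80.2
grasp_force: 0.0
[457.87141723 106.75518557 191.55074162] [[-0.968, 0.252, -0.004], [0.252, 0.968, -0.002], [0.003, -0.003, -1.0]] [-204.97570622 -441.34186177    0.48842239]
```

```bash
python3 -m jog '[[85,-15,-31,0,0],[85,-15,-31,0,0],[85,-15,-31,0,0],[85,-15,-31,0,0],[85,-15,-31,0,0]]'
python3 -m jog '[[85,-15,-31,0,0],[85,-15,-31,0,0],[85,-15,-31,0,0],[85,-15,-31,0,0],[85,-15,-32,0,0]]'
python3 -m jog '[[85,-15,-32,0,0],[85,-15,-32,0,0],[85,-15,-32,0,0],[85,-10,-32,0,0],[85,0,0,20,0]]'
python3 -m jog '[[85,0,0,20,0],[85,0,0,20,0],[85,0,0,20,0],[85,0,0,0,0],[85,0,0,0,0]]'
python3 - <<'E'
from h import *
s=arm.get_state();R=s["ee_rot"];p=s["tcp_pos"];print(R.T@(np.array([545,-372,42])-p))
c=cam("scene");H=cv2.cvtColor(c["bgr"],cv2.COLOR_BGR2HSV)
m=cv2.inRange(H,(8,90,60),(22,255,255))
for x in cv2.findContours(m,0,1)[0]:
    if cv2.contourArea(x)>60: M=cv2.moments(x);print(M["m10"]/M["m00"],M["m01"]/M["m00"],cv2.contourArea(x))
E
```

```text
t: 11.23
tcp_pos: [492.3, -62.7, 192.2]
ee_rot: [[-0.969, 0.246, -0.002], [0.246, 0.969, -0.0], [0.002, -0.001, -1.0]]
force: [0.7, -1.2, -0.0]
width: 85.1
grasp_force: 0.0
t: 11.65
tcp_pos: [526.2, -232.0, 191.9]
ee_rot: [[-0.969, 0.246, -0.003], [0.246, 0.969, 0.001], [0.003, 0.0, -1.0]]
force: [0.1, 0.7, 0.1]
width: 85.3
grasp_force: 0.0
t: 12.07
tcp_pos: [547.1, -380.4, 176.6]
ee_rot: [[-0.967, 0.256, 0.004], [0.256, 0.967, -0.012], [-0.007, -0.01, -1.0]]
force: [-0.3, -1.8, 1.6]
width: 85.1
grasp_force: 0.0
t: 12.48
tcp_pos: [546.5, -367.5, 110.7]
ee_rot: [[-0.969, 0.248, -0.005], [0.248, 0.969, 0.003], [0.006, 0.001, -1.0]]
force: [-0.2, -0.7, 0.5]
width: 85.0
grasp_force: 0.0
[-0.07085747 -4.82859511 68.74125689]
498.4737732656514 346.04737732656514 98.5
324.48025711662075 356.68717477808383 544.5
372.7851851851852 287.4074074074074 202.5
232.9391645640594 250.80207457246982 594.5
136.26735218508998 137.8140531276778 194.5
454.7733644859813 78.90031152647974 214.0
```

```bash
python3 -m jog '[[85,0,-5,20,0],[85,0,0,15,0],[85,0,0,12,0],[85,0,0,10,0],[85,0,0,6,0]]'
python3 -m jog '[[85,0,0,4,0],[85,0,0,0,0],[85,0,0,0,0]]'
python3 - <<'E'
from h import *
s=arm.get_state();R=s["ee_rot"];p=s["tcp_pos"];print(R.T@(np.array([545,-372,40])-p))
b=cam("scene")["bgr"][230:320,335:425]
cv2.imwrite("pics/i.png",cv2.resize(b,None,fx=6,fy=6,interpolation=cv2.INTER_CUBIC))
E
```

```text
t: 12.95
tcp_pos: [546.5, -372.8, 48.8]
ee_rot: [[-0.968, 0.249, -0.002], [0.249, 0.968, 0.001], [0.002, 0.001, -1.0]]
force: [0.2, -0.3, -0.3]
width: 84.8
grasp_force: 0.0
t: 13.2
tcp_pos: [547.2, -373.8, 46.5]
ee_rot: [[-0.968, 0.25, 0.0], [0.25, 0.968, -0.0], [-0.0, -0.0, -1.0]]
force: [-0.5, 0.5, -0.1]
width: 85.2
grasp_force: 0.0
[2.60622587 1.18709426 6.47772597]
```

```bash
python3 -m jog '[[85,2,1,4,0],[85,0,0,2,0],[75,0,0,0,0],[65,0,0,0,0],[50,0,0,0,0]]'
python3 -m jog '[[50,0,0,0,0],[50,0,0,0,0],[50,0,0,0,0]]'
```

```text
t: 13.67
tcp_pos: [545.4, -372.3, 41.1]
ee_rot: [[-0.968, 0.25, 0.0], [0.25, 0.968, 0.0], [-0.0, 0.0, -1.0]]
force: [-1.4, 1.4, 2.6]
width: 63.1
grasp_force: 66.4
t: 13.92
tcp_pos: [545.4, -372.3, 41.1]
ee_rot: [[-0.968, 0.25, 0.0], [0.25, 0.968, 0.0], [-0.0, 0.0, -1.0]]
force: [-1.4, 2.5, 5.9]
width: 63.4
grasp_force: 66.5
```

```bash
python3 -m jog '[[50,0,0,-5,0],[50,0,0,-10,0],[50,0,0,-20,0],[50,0,0,-30,0],[50,0,0,0,0]]'
python3 - <<'E'
from h import *
s=arm.get_state();p=s["tcp_pos"]
c=cam("scene")
b=c["bgr"][190:300,330:430]
u,v=proj(c,p);print(u,v)
cv2.imwrite("pics/j.png",cv2.resize(b,None,fx=5.4,fy=5.4,interpolation=cv2.INTER_CUBIC))
H=cv2.cvtColor(c["bgr"],cv2.COLOR_BGR2HSV)
m=cv2.inRange(H,(8,90,60),(22,255,255))
for x in cv2.findContours(m,0,1)[0]:
    if cv2.contourArea(x)>30 and 300<x[0][0][0]<450 and x[0][0][1]<320: M=cv2.moments(x);q=(M["m10"]/M["m00"],M["m01"]/M["m00"]);print(q,cv2.contourArea(x),cv2.boundingRect(x),plane(c,*q,p[2]+9))
E
```

```text
t: 14.33
tcp_pos: [548.7, -375.4, 111.4]
ee_rot: [[-0.968, 0.25, 0.009], [0.25, 0.968, -0.006], [-0.01, -0.004, -1.0]]
force: [1.4, -1.8, -0.4]
width: 62.7
grasp_force: 66.4
376.12043599837784 276.548003100419
(375.0022522522522, 275.36599099099095) 148.0 (369, 266, 13, 18) [ 543.84646198 -373.84088211  120.40166809]
```

View pics/j.png

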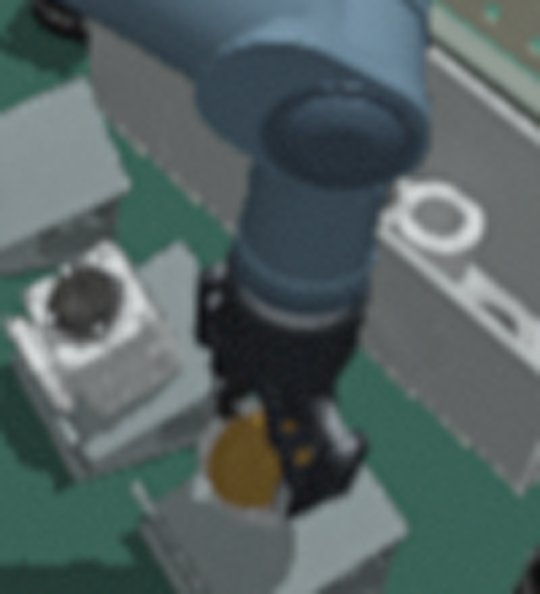

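Run:
```python
from h import *
s=arm.get_state();R=s["ee_rot"];p=s["tcp_pos"];c=cam("scene");print(p.round(1))
f=lambda q:((np.array(proj(c,p+R@np.array(q,float)))-(330,190))*5.4).round().tolist()
for q in((0,-32,-5),(0,-46,-5),(11,-46,-5),(-11,-46,-5),(0,-32,-30)):print(q,f(q))
a=np.radians(25)
for off in(-15,-8,0,8,15):   # tool-x position of tin centre rel. TCP
    ctr=np.array([off,0,-4.]); ax=np.array([np.sin(a),0,-np.cos(a)])   # tin up axis leans to tool +x
    e1=np.array([np.cos(a),0,np.sin(a)]);e2=np.array([0,1,0])
    P=np.array([f(ctr+9*ax+31*(np.cos(k)*e1+np.sin(k)*e2)) for k in np.linspace(0,6.28,40)])
    print(off,"paste bbox x",P[:,0].min(),P[:,0].max(),"y",P[:,1].min(),P[:,1].max())
```

```text
[ 547.9 -374.7  109.4]
(0, -32, -5) [277.0, 509.0]
(0, -46, -5) [291.0, 529.0]
(11, -46, -5) [273.0, 536.0]
(-11, -46, -5) [308.0, 522.0]
(0, -32, -30) [283.0, 484.0]
-15 paste bbox x 213.0 322.0 y 398.0 503.0
-8 paste bbox x 202.0 311.0 y 403.0 508.0
0 paste bbox x 189.0 298.0 y 407.0 513.0
8 paste bbox x 177.0 286.0 y 412.0 518.0
15 paste bbox x 166.0 275.0 y 416.0 522.0
```

The tin is held, with paste at (245,465) and the finger at (310,470) in the crop. The projection check says the pads are within a few mm of the diameter. I'll carry it to the far-left bay.

```bash
python3 -m jog '[[50,0,0,-25,0],[50,0,0,-30,0],[50,0,0,-30,0],[50,0,10,-20,0],[50,4,20,0,0]]'
python3 -m jog '[[50,6,30,0,0],[50,8,35,0,0],[50,8,35,0,0],[50,8,35,0,0],[50,8,35,0,0]]'
python3 -m jog '[[50,8,35,0,0],[50,8,35,0,0],[50,8,35,0,0],[50,8,35,0,0],[50,8,35,0,0]]'
python3 -m jog '[[50,8,35,0,0],[50,8,35,0,0],[50,8,35,0,0],[50,8,35,0,0],[50,8,35,0,0]]'
python3 -m jog '[[50,6,25,0,0],[50,4,20,0,0],[50,0,10,0,0],[50,0,0,0,0]]'
python3 - <<'E'
from h import *
s=arm.get_state();R=s["ee_rot"];p=s["tcp_pos"];print(p,R.T@(np.array([568,291,35])-p))
E
```

```text
t: 14.85
tcp_pos: [549.7, -347.8, 215.1]
ee_rot: [[-0.967, 0.256, 0.007], [0.256, 0.967, -0.007], [-0.009, -0.005, -1.0]]
force: [0.4, -2.1, -0.6]
width: 63.4
grasp_force: 67.0
t: 15.27
tcp_pos: [553.2, -165.9, 208.5]
ee_rot: [[-0.968, 0.25, -0.003], [0.25, 0.968, 0.001], [0.003, -0.0, -1.0]]
force: [0.9, -0.4, -1.8]
width: 63.2
grasp_force: 67.0
t: 15.68
tcp_pos: [558.1, 13.1, 208.6]
ee_rot: [[-0.968, 0.25, -0.003], [0.25, 0.968, -0.0], [0.003, -0.001, -1.0]]
force: [0.9, 0.7, -1.5]
width: 63.3
grasp_force: 67.0
t: 16.1
tcp_pos: [563.1, 192.2, 208.4]
ee_rot: [[-0.968, 0.25, -0.003], [0.25, 0.968, -0.001], [0.003, -0.002, -1.0]]
force: [0.2, 0.4, -2.3]
width: 63.1
grasp_force: 67.0
t: 16.43
tcp_pos: [567.4, 250.1, 208.5]
ee_rot: [[-0.97, 0.245, -0.002], [0.245, 0.97, 0.0], [0.002, -0.001, -1.0]]
force: [0.1, -0.0, -2.2]
width: 63.4
grasp_force: 67.0
[567.43099745 250.12699012 208.51265551] [  9.07366547  39.86206468 173.51153482]
```

```bash
python3 -m jog '[[50,5,20,0,0],[50,4,15,0,0],[50,0,5,0,0],[50,0,0,0,-6],[50,0,0,0,-7]]'
python3 -m jog '[[50,0,0,0,-7],[50,0,0,0,-5],[50,0,0,20,0],[50,0,0,30,0],[50,0,0,30,0]]'
python3 -m jog '[[50,0,0,30,0],[50,0,0,30,0],[50,0,0,20,0],[50,0,0,10,0],[50,0,0,0,0]]'
```

```text
t: 16.85
tcp_pos: [570.0, 287.1, 209.8]
ee_rot: [[-1.0, 0.02, -0.001], [0.02, 1.0, -0.001], [0.001, -0.001, -1.0]]
force: [0.1, -0.1, -1.5]
width: 63.2
grasp_force: 67.0
t: 17.27
tcp_pos: [571.8, 286.6, 131.0]
ee_rot: [[-0.983, -0.181, 0.003], [-0.181, 0.983, 0.001], [-0.004, 0.001, -1.0]]
force: [0.6, -0.1, -1.4]
width: 63.1
grasp_force: 67.0
t: 17.68
tcp_pos: [567.9, 285.2, 37.1]
ee_rot: [[-0.983, -0.182, -0.005], [-0.182, 0.983, -0.004], [0.006, -0.003, -1.0]]
force: [-0.7, 0.1, -2.3]
width: 62.9
grasp_force: 66.9
```

```bash
python3 -m jog '[[50,0,0,2,0],[50,0,0,2,0],[50,0,0,2,0],[50,0,0,0,0]]'
```

```text
t: 18.02
tcp_pos: [571.0, 288.0, 35.6]
ee_rot: [[-0.983, -0.183, 0.002], [-0.183, 0.983, 0.001], [-0.002, 0.001, -1.0]]
force: [-0.4, -0.1, -1.2]
width: 63.1
grasp_force: 67.0
```

```bash
python3 -m jog '[[50,0,0,2,0],[50,0,0,2,0],[50,0,0,2,0],[50,0,0,0,0]]'
python3 -m jog '[[50,0,0,2,0],[50,0,0,2,0],[50,0,0,0,0]]'
python3 -m jog '[[50,0,0,2,0],[50,0,0,2,0],[50,0,0,0,0]]'
python3 -m jog '[[50,0,0,2,0],[50,0,0,0,0]]'
```

```text
t: 18.35
tcp_pos: [569.7, 287.4, 27.8]
ee_rot: [[-0.983, -0.183, -0.001], [-0.183, 0.983, -0.0], [0.001, -0.0, -1.0]]
force: [0.7, 0.7, -1.8]
width: 63.3
grasp_force: 67.0
t: 18.6
tcp_pos: [570.5, 287.7, 24.6]
ee_rot: [[-0.983, -0.182, 0.001], [-0.182, 0.983, 0.0], [-0.001, 0.0, -1.0]]
force: [-0.4, 0.3, 0.9]
width: 63.2
grasp_force: 67.3
t: 18.85
tcp_pos: [572.3, 288.0, 23.1]
ee_rot: [[-0.983, -0.182, 0.003], [-0.182, 0.983, 0.002], [-0.003, 0.001, -1.0]]
force: [-1.3, -1.3, 10.2]
width: 63.3
grasp_force: 68.0
t: 19.02
tcp_pos: [573.6, 288.3, 22.0]
ee_rot: [[-0.983, -0.182, 0.006], [-0.182, 0.983, 0.003], [-0.006, 0.002, -1.0]]
force: [-1.0, -1.6, 11.5]
width: 63.6
grasp_force: 68.4
```

Contact at about 24 as predicted. Press on until it is flat.

```bash
python3 -m jog '[[50,0,0,2,0],[50,0,0,2,0],[50,0,0,0,0]]'
python3 -m jog '[[50,0,0,2,0],[50,0,0,2,0],[50,0,0,0,0]]'
python3 -m jog '[[50,0,0,2,0],[50,0,0,0,0]]'
python3 -m jog '[[50,0,0,1,0],[50,0,0,0,0]]'
```

```text
t: 19.27
tcp_pos: [576.3, 288.9, 19.5]
ee_rot: [[-0.983, -0.182, 0.011], [-0.182, 0.983, 0.004], [-0.011, 0.002, -1.0]]
force: [1.7, -0.8, 12.8]
width: 62.8
grasp_force: 69.2
t: 19.52
tcp_pos: [578.8, 289.5, 16.8]
ee_rot: [[-0.983, -0.181, 0.016], [-0.181, 0.983, 0.006], [-0.017, 0.003, -1.0]]
force: [4.6, -0.6, 14.6]
width: 63.4
grasp_force: 70.1
t: 19.68
tcp_pos: [579.9, 289.7, 15.3]
ee_rot: [[-0.983, -0.181, 0.018], [-0.181, 0.983, 0.007], [-0.019, 0.004, -1.0]]
force: [4.4, 0.1, 15.0]
width: 62.7
grasp_force: 70.6
t: 19.85
tcp_pos: [580.4, 289.8, 14.7]
ee_rot: [[-0.983, -0.181, 0.019], [-0.181, 0.983, 0.007], [-0.02, 0.004, -1.0]]
force: [5.3, -1.0, 15.1]
width: 63.4
grasp_force: 70.8
```

```bash
python3 -m jog '[[50,0,0,2,0],[50,0,0,0,0]]'
python3 -m jog '[[50,0,0,2,0],[50,0,0,0,0]]'
python3 -m jog '[[50,0,0,1,0],[50,0,0,0,0]]'
python3 -m jog '[[50,0,0,1,0],[50,0,0,0,0]]'
```

```text
t: 20.02
tcp_pos: [581.5, 290.0, 13.1]
ee_rot: [[-0.983, -0.181, 0.021], [-0.181, 0.984, 0.008], [-0.022, 0.004, -1.0]]
force: [5.5, 0.5, 15.8]
width: 63.5
grasp_force: 71.3
t: 20.18
tcp_pos: [582.1, 290.1, 12.2]
ee_rot: [[-0.983, -0.181, 0.021], [-0.18, 0.984, 0.008], [-0.023, 0.004, -1.0]]
force: [5.3, -0.7, 21.0]
width: 63.3
grasp_force: 72.1
t: 20.35
tcp_pos: [582.1, 290.1, 12.2]
ee_rot: [[-0.983, -0.18, 0.021], [-0.18, 0.984, 0.009], [-0.022, 0.005, -1.0]]
force: [3.0, -1.0, 24.7]
width: 63.4
grasp_force: 72.7
t: 20.52
tcp_pos: [582.1, 290.1, 12.2]
ee_rot: [[-0.983, -0.18, 0.021], [-0.18, 0.984, 0.009], [-0.022, 0.005, -1.0]]
force: [0.6, -2.4, 29.9]
width: 63.3
grasp_force: 73.3
```

Bottomed out flat. Release slowly and rise. At the end I'll move a little to the left so nothing is touched.

```bash
python3 -m jog '[[50,0,0,-3,0],[50,0,0,0,0],[66,0,0,0,0],[70,0,0,0,0],[74,0,0,0,0]]'
python3 -m jog '[[76,0,0,0,0],[76,0,0,-10,0],[76,0,0,-30,0],[76,0,0,-40,0],[76,0,0,-40,0]]'
python3 -m jog '[[76,0,0,-40,0],[76,0,0,-30,0],[76,0,0,0,0]]'
python3 - <<'E'
from h import *
c=cam("scene");H=cv2.cvtColor(c["bgr"],cv2.COLOR_BGR2HSV)
m=cv2.inRange(H,(8,90,60),(22,255,255))
for x in cv2.findContours(m,0,1)[0]:
    if cv2.contourArea(x)>60: M=cv2.moments(x);q=(M["m10"]/M["m00"],M["m01"]/M["m00"]);print(q,cv2.contourArea(x),plane(c,*q,23).round(),cv2.fitEllipse(x))
for e in(0,25): # expected paste ellipse, flat vs tilted
    a=np.radians(e);P=np.array([proj(c,np.array([571,290,23])+31*np.array([np.cos(k)*np.cos(a),np.sin(k),np.cos(k)*np.sin(a)])) for k in np.linspace(0,6.2,40)],np.float32);print(e,cv2.fitEllipse(P))
E
```

```text
t: 20.93
tcp_pos: [569.3, 287.5, 3.9]
ee_rot: [[-0.983, -0.183, -0.001], [-0.183, 0.983, -0.0], [0.001, -0.0, -1.0]]
force: [-0.8, -1.0, -1.0]
width: 73.9
grasp_force: 0.0
t: 21.35
tcp_pos: [568.2, 286.7, 124.0]
ee_rot: [[-0.983, -0.183, -0.004], [-0.183, 0.983, -0.003], [0.004, -0.002, -1.0]]
force: [0.1, 1.1, 0.4]
width: 75.8
grasp_force: 0.0
t: 21.6
tcp_pos: [574.9, 289.7, 203.4]
ee_rot: [[-0.983, -0.182, 0.013], [-0.182, 0.983, 0.008], [-0.014, 0.006, -1.0]]
force: [0.3, 1.2, 1.0]
width: 75.9
grasp_force: 0.0
(498.4466338259441, 345.90804597701145) 101.5 [ 709. -732.   23.] ((499.1441650390625, 345.4106140136719), (7.052408218383789, 32.425601959228516), 128.09344482421875)
(324.7817569635751, 357.03917967554327) 544.5 [ 293. -442.   23.] ((325.6578369140625, 358.1944580078125), (5.856243133544922, 154.83941650390625), 139.16500854492188)
(260.5633802816901, 173.93896713615024) 71.0 [583. 289.  23.] ((260.5829772949219, 173.9094696044922), (6.911566734313965, 13.511235237121582), 89.0032730102539)
(188.0469135802469, 168.22469135802467) 67.5 [374. 494.  23.] ((187.96046447753906, 168.30014038085938), (6.648774147033691, 14.435691833496094), 80.41250610351562)
(220.5769406392694, 236.43264840182647) 730.0 [292. 114.  23.] ((224.45794677734375, 240.93280029296875), (4.964497089385986, 230.5455780029297), 139.41220092773438)
(454.74082747853237, 79.14676034348165) 213.5 [1767.  260.   23.] ((454.7547302246094, 79.15602111816406), (10.32093334197998, 27.988712310791016), 11.339943885803223)
0 ((257.8909912109375, 175.15875244140625), (10.756239891052246, 15.769736289978027), 85.88567352294922)
25 ((257.9319152832031, 175.14187622070312), (12.326224327087402, 15.694189071655273), 50.70745086669922)
```

```bash
python3 -m jog '[[76,0,0,0,0],[76,0,0,0,0],[76,0,0,0,0]]'; python3 -c "
from rig import arm
print(arm.job_done())"
```

```text
t: 21.9
tcp_pos: [568.4, 286.9, 191.9]
ee_rot: [[-0.983, -0.183, -0.004], [-0.183, 0.983, -0.002], [0.004, -0.002, -1.0]]
force: [0.6, 1.6, 0.6]
width: 75.8
grasp_force: 0.0
the job is handed in; nothing more can be done
None
```

I set the missing key box and paste tin upright in the tray's two empty bays and handed the job in at about 22 s; the tin's final pose was checked only by its paste outline, not by eye, and no verdict came back.

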